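# Open the push-and-turn safety cap of the disinfectant

### The job

The headset cushions are to be disinfected, so open the square bottle with the blue cap that stands in the bottle stand: press its safety cap down, twist it anticlockwise until it comes free, and lift it off. Finish while still holding the cap level in the gripper, about a hand's width (8 to 10 cm) straight above the bottle's mouth; do not let go of it or put it down. The bottle stays in its well, and the white-capped bottle, mug, tub and computer mouse are left where they are.

Things in the scene. Friction and masses are not known exactly. Their poses are not given: they have to be found in the camera images.
- cap_mid (a point): Centre (on the axis, half-way up) of the blue ribbed round safety cap, 50 mm diameter, 32 mm tall, about 60 g, z up. Grip it across its diameter in any direction; below its skirt are 20 mm of free room down to the sloping shoulder. It is locked at the start; see its top for how it opens.
- cap_top (a point): Centre of the cap's top face, 16 mm above its centre. A spring holds the cap up: 6 N at first, 0.8 N more per mm. Pressed 5 mm or more it can turn (7 mm is a good press; it bottoms at 9 mm), only anticlockwise seen from above. After 60 and up to 120 degrees of turn it lifts straight off (a quarter turn is best). Pulled while locked, it lifts the bottle.
- mouth (a point): Centre of the top rim of the blue-labelled bottle's neck, inside the cap, z up; it lies 122 mm above the bottle's underside, level with the locked cap's centre. The bottle is loose, white, about 0.4 kg, 64 mm square, body 80 mm tall, then a sloping shoulder to 96 mm, then the neck of 28 mm diameter with two lugs.
- bottle: The same white bottle with blue labels; origin at the centre of its underside, z up, x and y square to its sides. It sits in a well of the stand with about 1.5 mm play each side, and the well keeps it from turning.
- stand: Grey bottle stand fixed to the desk, 94 x 224 x 34 mm, origin at the centre of its underside, long side along its y. Two square wells, 28 mm deep (floor 6 mm above the desk), centres 65 mm to either side of the middle along y. Either bottle may be in either well.
- spare_mid (a point): Centre, half-way up, of the other bottle: same shape, 138 mm tall with its white cap, red labels, in the other well. To be left alone.
- mug: Amber mug, 76 mm diameter, 85 mm tall, handle at its +y, origin at the centre of its underside. To be left alone.
- tub: White tub with a red band, 84 mm diameter, 64 mm tall, origin at the centre of its underside. To be left alone.
- mouse: Black computer mouse, 105 x 60 x 30 mm, origin at the centre of its underside. To be left alone.
Mind the look-alikes: they are no part of the job. What is meant by the part that bears cap_mid is not brown, and is the larger of those in its own colour. What is shaped like the bottle but purple is not meant.

How it is judged (in metres and radians):
On the way, in this order (a step that is already met when the one before it is completed fails the run):
1. the gripper presses the cap at least 3.5 mm down on the seated bottle (z of cap_mid in the frame of mouth below -0.0035 m and contact force between cap and the fingers above 1 N and z of bottle in the frame of stand below 0.01 m), for 0.05 s.
2. the cap is turned by more than 35 degrees while still on the neck (angle between the x axis of cap_mid and the x axis of bottle, either way round above 0.61 rad and z of cap_mid in the frame of mouth below 0.003 m), for 0.05 s.
At the end, for the whole second after the job is handed in: The gripper holds the cap (more than 2 N on it), its centre 65 to 155 mm above the rim of the mouth and within 25 mm of it sideways, tilted less than 0.2 rad and touching neither bottle, while the bottle is at rest, upright and down in its well (underside less than 10 mm above the desk) (z of cap_mid in the frame of mouth between 0.065 and 0.155 m and horizontal distance between cap_mid and mouth below 0.025 m and angle between cap_mid's own z axis and vertical below 0.2 rad and linear speed of bottle below 0.02 m/s and contact force between cap and the fingers above 2 N and contact force between cap and bottle below 0.1 N and contact force between cap and spare below 0.1 N and z of bottle in the frame of stand below 0.01 m and angle between bottle's own z axis and vertical below 0.08 rad); the arm keeps its last pose, push and grip.
It fails at once if the bottle is pulled out of its well (z of bottle in the frame of stand above 0.02 m).
It fails at once if the white-capped bottle is disturbed (distance of spare_mid from where it was at the start of the episode above 0.015 m).
It fails at once if the mug is disturbed (distance of mug from where it was at the start of the episode above 0.015 m).
It fails at once if the tub is disturbed (distance of tub from where it was at the start of the episode above 0.015 m).
It fails at once if the mouse is disturbed (distance of mouse from where it was at the start of the episode above 0.015 m).
It also fails if it takes over 38 s, if anything falls off the work surface, if the arm or the gripper's body presses on something with over 40 N, if the wrist force passes 120 N, or if a joint passes its speed limit or range.

### The arm

A 6-joint arm with a two-finger parallel gripper is mounted at the origin on the work surface. World frame = base frame: x ahead of the robot, y to its left, z up, the work surface at z = 0. Lengths are in m, angles in degrees, forces in N, time in s.
With the tool pointing down it reaches from about 0.275 to 0.875 m from the base axis. Payload 12.5 kg.
Tool frame: the origin (TCP) lies between the finger pads; the fingertips stand 25 mm ahead of it and the grasp point (between the pads) lies 6 mm ahead of it; x points along the fingers, y is the direction in which the jaws open and shut, and the axes are right-handed (so a half turn about x gives the same grasp; the last joint's range is limited). The gripper opens to 85 mm and grips with 20 to 120 N. Pads are 22 mm wide; open, the fingers measure 114 mm over their backs; the gripper's body (76 mm by 85 mm) begins 54 mm behind the grasp point. The pads swing forward as they close: fully open they stand 13 mm farther back than shut.
Start: joints at [58.235, 20.094, 94.641, -0, 65.266, -4.847], TCP at [0.249, 0.49, 0.256] pointing down, gripper open.
Joint ranges: [-157.81, 157.81], [-45, 120.19], [0.68, 151.7], [-89.99, 269.99], [4.06, 180], [-164.3, 164.3]. Speed limits (degrees/s): [127.2, 127.2, 159.86, 180, 180, 180].

### API

Orientations are given as [roll, pitch, yaw] about the fixed x, y, z axes, in that order (R = Rz(yaw) Ry(pitch) Rx(roll)).
In Python, from bench import r gives the robot as it stands.
- The arm moves only by the tool send_rows, never from a script. Its argument "targets" is a list of rows, each a list of 3 entries, a list of its own where there are three numbers: the shift along the tool's x, y, z each as a share of 5 cm, from -1 to 1, then the turn, a rotation vector about the tool's x, y, z each as a share of 0.12 rad, from -1 to 1, then the opening, from -1 (shut) to 1 (fully open). In form: [[[tx, ty, tz], [wx, wy, wz], claw], ...]. A call has 1 to 12 rows; each row shifts and turns the commanded pose from where the row before left it, along the tool's axes as they then stand; what a row does not reach is not made up. A row lasts 1/12 s, in which the tool goes at most 41.7 mm and 7.16 degrees, less where a joint would pass 70% of its speed; a pose out of reach is approached as far as the arm can. A call with a number of a shift or a turn outside -1 to 1 is refused whole. A call with a gripper value outside its range is refused whole. The fingers move at their own pace and stop on an object; "newtons" is the grip in N (left out, the last holds). Time passes only in rows, so rows that do not move let the fingers close. It gives the time, the measured TCP pose, the force and the opening at its end, in the units of the state.
- r.state(): the state, without advancing time (a new reading comes with each control period).
- r.snapshot(name): name is "scene" or "side" or "wrist"; returns a dict with "color" (400x640x3 uint8, red, green, blue), "vfov" (degrees; the focal length in pixels is half the picture's height over the tangent of half this angle, whatever the lens; pixels are square), "cx", "cy" (the principal point, pixels), "world_to_cam" (4x4, takes a point from world to camera coordinates); the wrist camera has in their place "T_tool_cam" (4x4, takes a point from camera to tool coordinates, whose origin is the TCP and whose axes are the tool frame's). Camera axes: x right, y down, z forward; pixel columns grow to the right and rows downward; lengths in m; the calibration is good to about 2 mm. A picture is of the moment at which its call begins: read the wrist's pose just before it. There is no depth.
- r.hand_in(): hands the job in, once; it reports no verdict.
The state is a dict: "time_s": time; "joint_positions": joint angles; "dq": joint speeds; "joint_torque": joint torques, N m; "ee_pos": TCP position; "ee_rot": TCP orientation; "wrist_force": force on the tool from outside, world axes, zero at the start; "moment": the same for the moment, N m; "opening": finger opening in m.
Only numpy, scipy, OpenCV 4.12 (cv2) and the standard library are available. Lean on these libraries where they do the work, as an engineer would, in place of code of your own. Each camera call takes 0.05 s, during which the arm holds its last target. There are 200 camera calls.

## Working session

There is one attempt and no reset: what is moved stays moved. The work goes in short steps, Python scripts to look and compute and a tool call to move; the robot and the scene stay as the last step left them, time stands still between calls to the robot, and variables do not carry over. Pictures are saved under pics/ and viewed, about 8 in all and at most 12, crops included, and the job is handed in when it is done.

Besides the shell and the picture viewer there is one more tool, called after "Emit:" by a JSON object that holds its "fn" and its "kwargs". send_rows: Moves the arm, as the interface text tells. Its arguments: {"type":"object","properties":{"targets":{"type":"array"},"newtons":{"type":"number"}},"required":["targets"]}

```bash
mkdir -p pics
cat > h.py <<'E'
import numpy as np,cv2
from bench import r
from scipy.spatial.transform import Rotation as R
def snap(n,f):
    s=r.state(); d=r.snapshot(n); cv2.imwrite('pics/'+f+'.png',d['color'][:,:,::-1])
    K=200/np.tan(np.radians(d['vfov'])/2)
    if n=='wrist':
        T=np.eye(4);T[:3,:3]=R.from_euler('xyz',s['ee_rot'],degrees=True).as_matrix();T[:3,3]=s['ee_pos']
        W=np.linalg.inv(T@d['T_tool_cam'])
    else: W=np.array(d['world_to_cam'])
    np.savez('pics/'+f+'.npz',K=K,c=[d['cx'],d['cy']],W=W)
    return d
def ray(f,u,v):
    z=np.load('pics/'+f+'.npz');C=np.linalg.inv(z['W'])
    d=C[:3,:3]@np.array([(u-z['c'][0])/z['K'],(v-z['c'][1])/z['K'],1]);return C[:3,3],d
def atz(f,u,v,h):
    o,d=ray(f,u,v);return o+d*(h-o[2])/d[2]
def proj(f,p):
    z=np.load('pics/'+f+'.npz');q=z['W']@np.append(p,1);return z['K']*q[:2]/q[2]+z['c']
def tri(*obs):
    A=np.zeros((3,3));b=np.zeros(3)
    for o in obs:
        o,d=ray(*o);d=d/np.linalg.norm(d);M=np.eye(3)-np.outer(d,d);A+=M;b+=M@o
    return np.linalg.solve(A,b)
E
python3 -c "
from h import *
for n in ('scene','side','wrist'): snap(n,n+'0')
print(r.state())
a=[cv2.imread('pics/%s0.png'%n) for n in ('scene','side')]
"
```

```text
{'time_s': 0.15, 'joint_positions': array([ 5.82373389e+01,  2.01163478e+01,  9.46661403e+01,  2.09190042e-04,
        6.52660068e+01, -4.84633920e+00]), 'dq': array([ 0.00657362, -0.04722081, -0.04548045, -0.02908053,  0.00946301,
       -0.03694078]), 'joint_torque': array([ 1.44474161e-04, -5.06248856e+01, -2.91502529e+01, -7.50372487e-05,
        3.42974556e-03,  2.18705242e-05]), 'ee_pos': array([0.24883341, 0.49024887, 0.25590651]), 'ee_rot': array([ -95.07073059,   89.95150474, -121.98714014]), 'wrist_force': array([ 0.32203229, -0.04091383, -0.01184315]), 'moment': array([0.04181141, 0.04554727, 0.00753159]), 'opening': 0.08504168839034897}
```

View pics/scene0.png

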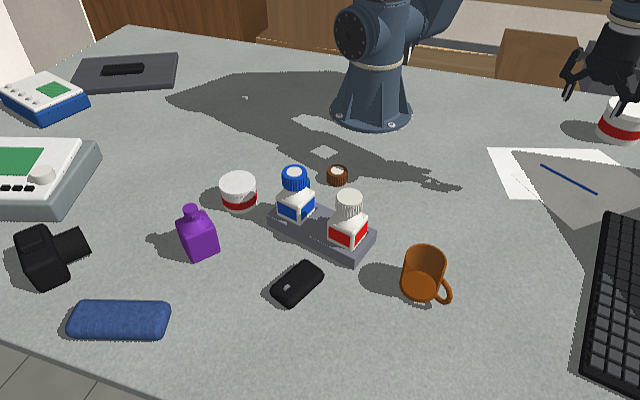

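View pics/side0.png

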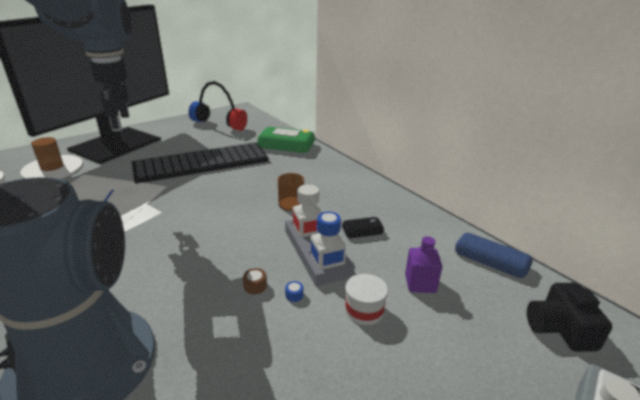

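The scene view shows the blue cap near (294,172) and the white-capped spare at (349,195). In the side view they are near (329,218) and (308,188), with the decoy blue cap at (294,291). Next I'll enlarge both.

```bash
python3 -c "
from h import *
a=cv2.imread('pics/scene0.png')[150:280,210:390];b=cv2.imread('pics/side0.png')[170:300,240:420]
f=lambda x:cv2.resize(x,(0,0),fx=4.4,fy=4.4,interpolation=cv2.INTER_CUBIC)[:,:]
cv2.imwrite('pics/c0.png',cv2.resize(np.vstack([a,b]),(0,0),fx=2.3,fy=2.3,interpolation=cv2.INTER_CUBIC)) 
print(atz('scene0',294,170,.144),atz('side0',329,215,.144),tri(('scene0',294,170),('side0',329,215)))
print(atz('scene0',349,195,.144),atz('side0',308,189,.144))
for n,u,v in (('scene0',238,178),('scene0',424,253)): print(atz(n,u,v,.07))
o,d=ray('scene0',320,200);print(o,d)
o,d=ray('side0',320,200);print(o,d)
"
```

```text
[ 0.5116163  -0.05002002  0.144     ] [ 0.51847841 -0.04152704  0.144     ] [ 0.51502134 -0.04746733  0.14790732]
[0.54837643 0.07675889 0.144     ] [0.54683441 0.0779153  0.144     ]
[ 0.4948123  -0.19531675  0.07      ]
[0.58008532 0.23687413 0.07      ]
[1.13183208 0.21357323 0.68629285] [-0.69407273 -0.23217926 -0.68148707]
[ 0.03422201 -0.64322597  0.64518774] [ 0.51973607  0.68187032 -0.51496654]
```

View pics/c0.png

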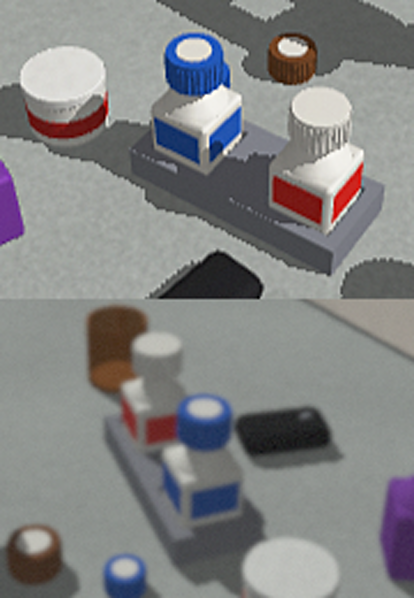

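```bash
cat >> h.py <<'E'
def go(p):
    s=r.state();M=R.from_euler('xyz',s['ee_rot'],degrees=True).as_matrix()
    d=M.T@(np.array(p)-s['ee_pos'])
    print('tcp',s['ee_pos'].round(4),'x',M[:,0].round(4),'y',M[:,1].round(4),'z',M[:,2].round(4));print('tool shift in shares',(d/.05).round(3),'t',s['time_s'],'F',s['wrist_force'].round(2),'q',s['joint_positions'].round(1),'open',s['opening'])
E
python3 -c "
from h import *
print(tri(('scene0',294.3,170.9),('side0',329.6,217.8)))
go([.512,-.047,.27])
print(r.snapshot('wrist')['T_tool_cam'].round(3))
"
```

```text
[ 0.51356461 -0.04920967  0.14301778]
tcp [0.2488 0.4902 0.2559] x [-4.e-04 -7.e-04 -1.e+00] y [ 4.527e-01  8.917e-01 -8.000e-04] z [ 8.917e-01 -4.527e-01 -1.000e-04]
tool shift in shares [-0.277 -7.199  9.557] t 0.15 F [ 0.32 -0.04 -0.01] q [58.2 20.1 94.7  0.  65.3 -4.8] open 0.08504168839034897
[[ 0.    -0.285  0.959 -0.118]
 [ 1.    -0.002 -0.     0.   ]
 [ 0.002  0.959  0.285 -0.073]
 [ 0.     0.     0.     1.   ]]
```

Emit:
{"fn": "send_rows", "kwargs": {"targets": [[[0,-0.4,0.53],[0,0,0],1],[[0,-0.4,0.53],[0,0,0],1],[[0,-0.4,0.53],[0,0,0],1],[[0,-0.4,0.53],[0,0,0],1],[[0,-0.4,0.53],[0,0,0],1],[[0,-0.4,0.53],[0,0,0],1],[[0,-0.4,0.53],[0,0,0],1],[[0,-0.4,0.53],[0,0,0],1],[[0,-0.4,0.53],[0,0,0],1]]}}

```text
time_s: 0.95
ee_pos: [0.3805, 0.2204, 0.2563]
ee_rot: [52.5, 90.0, 25.5]
wrist_force: [0.8, 0.6, 0.5]
opening: 0.0855
```

Emit:
{"fn": "send_rows", "kwargs": {"targets": [[[0,-0.4,0.53],[0,0,0],1],[[0,-0.4,0.53],[0,0,0],1],[[0,-0.4,0.53],[0,0,0],1],[[0,-0.4,0.53],[0,0,0],1],[[0,-0.4,0.53],[0,0,0],1],[[0,-0.4,0.53],[0,0,0],1],[[0,-0.4,0.53],[0,0,0],1],[[0,-0.4,0.53],[0,0,0],1],[[0,0,0],[0,0,0],1],[[0,0,0],[0,0,0],1]]}}

```text
time_s: 1.78
ee_pos: [0.4969, -0.0179, 0.2559]
ee_rot: [-164.5, 90.0, 168.4]
wrist_force: [-0.7, 0.7, -0.3]
opening: 0.0854
```

```bash
python3 -c "
from h import *
go([.5136,-.049,.27])
snap('wrist','w1')
print(proj('w1',[.5136,-.0492,.144]))
"
```

```text
tcp [ 0.4969 -0.0179  0.2559] x [-6.e-04  1.e-04 -1.e+00] y [ 4.550e-01  8.905e-01 -2.000e-04] z [ 8.905e-01 -4.550e-01 -6.000e-04]
tool shift in shares [-0.282 -0.403  0.58 ] t 1.7833 F [-0.72  0.67 -0.3 ] q [ -7.4  14.6 102.3   0.   63.1 -70.4] open 0.08536247997144175
[293.20386111 240.00471171]
```

View pics/w1.png

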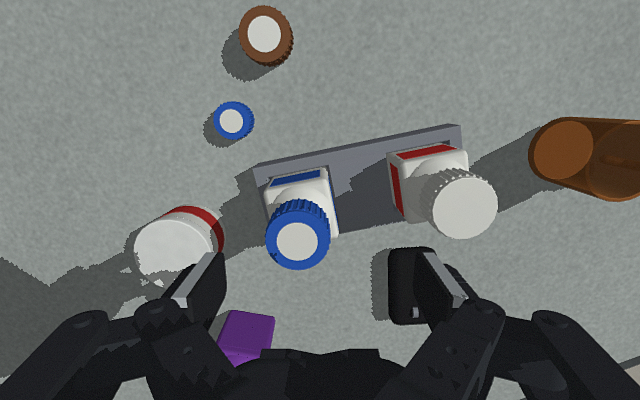

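The wrist view shows the blue cap's top centre at about (298,241), with the spare to its right. Joint 6 is at -70°. I'll turn clockwise about 75° first so it has range for the anticlockwise twist.

```bash
python3 -c "
from h import *
p=atz('w1',298,241,.144);print(p, tri(('scene0',294.3,170.9),('side0',329.6,217.8),('w1',298,241)))
go([p[0],p[1],.24])
a=cv2.imread('pics/w1.png')[170:300,230:360]
cv2.imwrite('pics/c1.png',cv2.resize(a,(0,0),fx=4,fy=4,interpolation=cv2.INTER_CUBIC))
"
```

```text
[ 0.51605482 -0.04626485  0.144     ] [ 0.51520017 -0.04775185  0.14309641]
tcp [ 0.4965 -0.0169  0.256 ] x [-8.e-04  3.e-04 -1.e+00] y [ 4.538e-01  8.911e-01 -1.000e-04] z [ 8.911e-01 -4.538e-01 -8.000e-04]
tool shift in shares [ 0.319 -0.346  0.615] t 1.8333 F [ 0.55  0.34 -0.61] q [ -7.3  14.6 102.3   0.   63.1 -70.3] open 0.08530285904484017
```

View pics/c1.png

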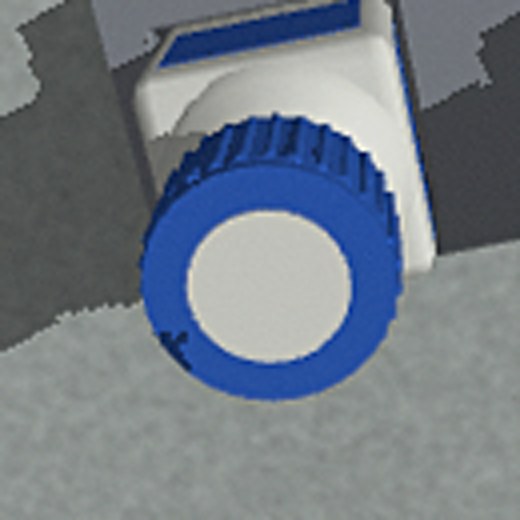

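The cap's top centre is at (297.7,241.2), which puts it at about (0.516, -0.0466). I'll go over it and pre-rotate clockwise.

Emit:
{"fn": "send_rows", "kwargs": {"targets": [[[0.3,-0.35,0.61],[0,0,0],1],[[0,0,0],[1,0,0],1],[[0,0,0],[1,0,0],1],[[0,0,0],[1,0,0],1],[[0,0,0],[1,0,0],1],[[0,0,0],[1,0,0],1],[[0,0,0],[1,0,0],1],[[0,0,0],[1,0,0],1],[[0,0,0],[1,0,0],1],[[0,0,0],[1,0,0],1],[[0,0,0],[1,0,0],1],[[0,0,0],[1,0,0],1]]}}

```text
time_s: 2.83
ee_pos: [0.5156, -0.0448, 0.2413]
ee_rot: [-118.3, 90.0, 138.9]
wrist_force: [0.2, 0.1, -0.0]
opening: 0.0853
```

Emit:
{"fn": "send_rows", "kwargs": {"targets": [[[0.4,0,0],[0,0,0],1],[[0,0,0],[0,0,0],1],[[0,0,0],[0,0,0],1]]}}

```text
time_s: 3.08
ee_pos: [0.5153, -0.0451, 0.2209]
ee_rot: [-90.8, 89.9, 166.8]
wrist_force: [1.0, 0.3, -0.1]
opening: 0.0857
```

```bash
python3 -c "
from h import *
go([.5158,-.0467,.138])
snap('wrist','w2')
print(proj('w2',[.5158,-.0467,.144]))
"
```

```text
tcp [ 0.5153 -0.0451  0.2209] x [-2.e-03  5.e-04 -1.e+00] y [ 0.9766 -0.2152 -0.0021] z [-0.2152 -0.9766 -0.    ]
tool shift in shares [1.659 0.019 0.029] t 3.0833 F [ 1.    0.28 -0.09] q [-10.2  19.1 101.5   0.   59.5   2.3] open 0.08573490673560112
[321.76130237 222.570574  ]
```

View pics/w2.png

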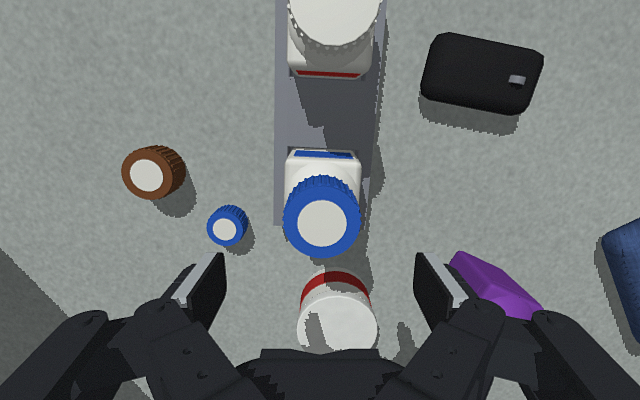

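The cap is at (322,223), which matches the prediction of (321.8,222.6). I'll descend and grip.

Emit:
{"fn": "send_rows", "kwargs": {"targets": [[[0.45,0.02,0.03],[0,0,0],1],[[0.45,0,0],[0,0,0],1],[[0.4,0,0],[0,0,0],1],[[0.2,0,0],[0,0,0],1],[[0.18,0,0],[0,0,0],1],[[0,0,0],[0,0,0],1]], "newtons": 70}}

```text
time_s: 3.63
ee_pos: [0.5164, -0.0476, 0.1366]
ee_rot: [-88.5, 89.9, 168.9]
wrist_force: [-0.1, 0.5, -0.7]
opening: 0.0855
```

Emit:
{"fn": "send_rows", "kwargs": {"targets": [[[0,0,0],[0,0,0],0],[[0,0,0],[0,0,0],-0.5],[[0,0,0],[0,0,0],-1],[[0,0,0],[0,0,0],-1],[[0,0,0],[0,0,0],-1],[[0,0,0],[0,0,0],-1],[[0,0,0],[0,0,0],-1],[[0,0,0],[0,0,0],-1]], "newtons": 70}}

```text
time_s: 4.3
ee_pos: [0.5169, -0.0478, 0.1382]
ee_rot: [93.0, 89.9, -9.6]
wrist_force: [-2.4, 1.1, 6.0]
opening: 0.0487
```

```bash
python3 -c "
from h import *
go([.5158,-.0467,.129])
snap('wrist','w3')
print(proj('w3',[.5158,-.0467,.144]))
"
```

```text
tcp [ 0.5169 -0.0478  0.1382] x [ 1.e-03 -2.e-04 -1.e+00] y [ 0.9761 -0.2172  0.001 ] z [-2.172e-01 -9.761e-01 -1.000e-04]
tool shift in shares [ 0.184 -0.027 -0.017] t 4.3 F [-2.4   1.11  5.96] q [-10.4  26.  105.1   0.   48.8   2.1] open 0.04874112187476429
[317.62375444 290.94590666]
```

View pics/w3.png

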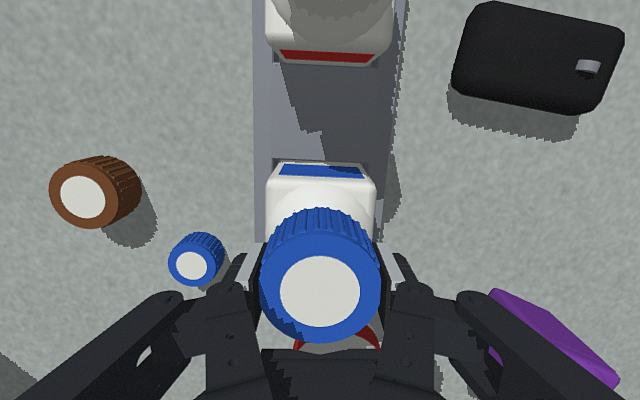

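The cap is gripped centrally, with an opening of 48.7 mm, and the pads are already pushing with about 6 N. Next is the press.

Emit:
{"fn": "send_rows", "kwargs": {"targets": [[[0.06,0,0],[0,0,0],-1],[[0.06,0,0],[0,0,0],-1],[[0.04,0,0],[0,0,0],-1],[[0,0,0],[0,0,0],-1],[[0,0,0],[0,0,0],-1],[[0,0,0],[0,0,0],-1]], "newtons": 80}}

```text
time_s: 4.85
ee_pos: [0.5171, -0.0478, 0.1307]
ee_rot: [92.7, 89.9, -9.8]
wrist_force: [-4.4, 1.1, 12.1]
opening: 0.0482
```

The force is 12.1 N, so the press is about 7.5 mm. Now I'll twist anticlockwise.

Emit:
{"fn": "send_rows", "kwargs": {"targets": [[[0,0,0],[-0.6,0,0],-1],[[0,0,0],[-0.6,0,0],-1],[[0,0,0],[-0.6,0,0],-1],[[0,0,0],[-0.6,0,0],-1],[[0,0,0],[-0.6,0,0],-1],[[0,0,0],[-0.6,0,0],-1],[[0,0,0],[-0.6,0,0],-1],[[0,0,0],[-0.6,0,0],-1],[[0,0,0],[-0.6,0,0],-1],[[0,0,0],[-0.6,0,0],-1],[[0,0,0],[0,0,0],-1]]}}

```text
time_s: 5.77
ee_pos: [0.5179, -0.0479, 0.131]
ee_rot: [52.9, 89.8, -8.1]
wrist_force: [-0.4, 1.0, 10.5]
opening: 0.0484
```

```bash
python3 -c "
from h import *
go([.5158,-.0467,.129])
d=snap('wrist','w4')
print(r.state()['moment'],proj('w4',[.5158,-.0467,.136]))
"
```

```text
tcp [ 0.5179 -0.0479  0.131 ] x [ 3.7e-03 -5.0e-04 -1.0e+00] y [0.875  0.4842 0.003 ] z [ 0.4842 -0.875   0.0023]
tool shift in shares [ 0.04  -0.025 -0.042] t 5.7667 F [-0.38  1.03 10.48] q [-10.4  26.7 105.3   0.   47.8 -39.4] open 0.04842124393541573
[0.18747553 0.11111991 0.07181345] [316.79191246 287.52539326]
```

View pics/w4.png

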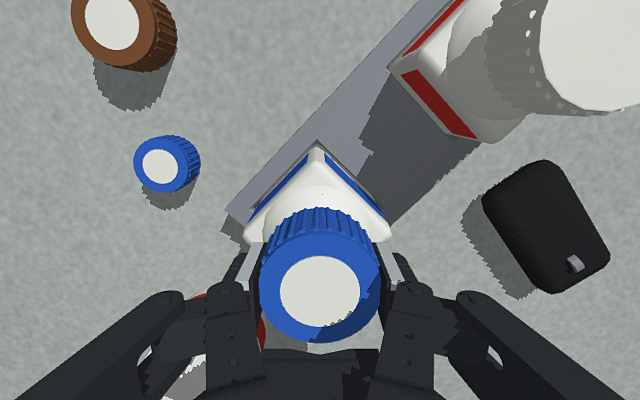

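The gripper has turned 41° and the bottle has stayed put. I'll add 1 mm of press and turn a further 49°.

Emit:
{"fn": "send_rows", "kwargs": {"targets": [[[0.02,0,0],[-0.6,0,0],-1],[[0,0,0],[-0.6,0,0],-1],[[0,0,0],[-0.6,0,0],-1],[[0,0,0],[-0.6,0,0],-1],[[0,0,0],[-0.6,0,0],-1],[[0,0,0],[-0.6,0,0],-1],[[0,0,0],[-0.6,0,0],-1],[[0,0,0],[-0.6,0,0],-1],[[0,0,0],[-0.6,0,0],-1],[[0,0,0],[-0.6,0,0],-1],[[0,0,0],[-0.6,0,0],-1],[[0,0,0],[-0.6,0,0],-1]]}}

```text
time_s: 6.82
ee_pos: [0.5179, -0.0479, 0.13]
ee_rot: [7.0, 89.8, -4.6]
wrist_force: [-0.5, 2.0, 12.8]
opening: 0.0482
```

```bash
python3 -c "
from h import *
go([.5158,-.0467,.129])
d=snap('wrist','w5');snap('scene','s5');snap('side','d5')
print(r.state()['moment'])
a=cv2.imread('pics/w5.png')
b=cv2.imread('pics/s5.png')[140:270,230:390];c=cv2.imread('pics/d5.png')[170:300,250:410]
bc=cv2.resize(np.hstack([b,c]),(640,260),interpolation=cv2.INTER_CUBIC)
cv2.imwrite('pics/c5.png',np.vstack([a[80:],bc]))
"
```

```text
tcp [ 0.5179 -0.0479  0.13  ] x [ 3.6e-03 -3.0e-04 -1.0e+00] y [2.012e-01 9.796e-01 4.000e-04] z [ 0.9796 -0.2012  0.0036]
tool shift in shares [ 0.021  0.014 -0.046] t 6.8167 F [-0.49  1.96 12.76] q [-10.4  26.8 105.3   0.   47.7 -88.8] open 0.04823787096661535
[0.25191496 0.13791526 0.03765731]
```

View pics/c5.png

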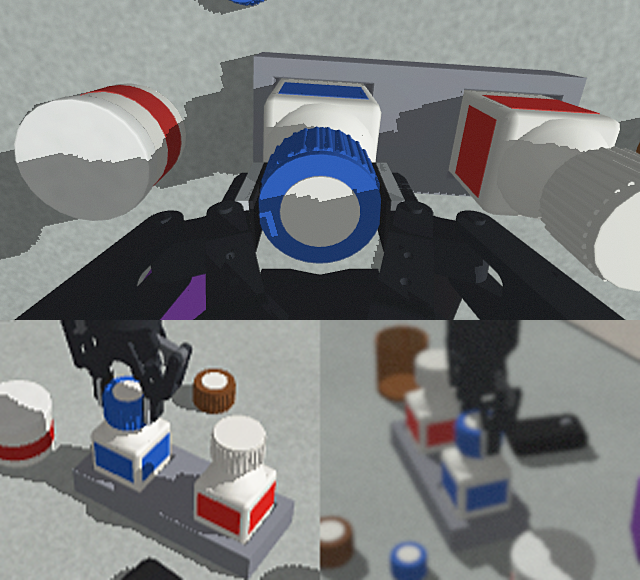

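The gripper has turned 91°, with the grip steady and the bottle still seated. I'll do a small lift first, because a locked cap would show as a downward pull of about 4.5 N.

Emit:
{"fn": "send_rows", "kwargs": {"targets": [[[-0.06,0,0],[0,0,0],-1],[[-0.06,0,0],[0,0,0],-1],[[-0.06,0,0],[0,0,0],-1],[[-0.06,0,0],[0,0,0],-1],[[-0.06,0,0],[0,0,0],-1],[[0,0,0],[0,0,0],-1],[[0,0,0],[0,0,0],-1],[[0,0,0],[0,0,0],-1]]}}

```text
time_s: 7.63
ee_pos: [0.5164, -0.0478, 0.1431]
ee_rot: [-172.6, 90.0, 175.6]
wrist_force: [0.4, 0.2, -0.7]
opening: 0.0485
```

The force is -0.7 N, which is just the cap's weight, so the cap is free. I'll lift to about 9 cm above the mouth.

Emit:
{"fn": "send_rows", "kwargs": {"targets": [[[-0.2,0,0],[0,0,0],-1],[[-0.2,0,0],[0,0,0],-1],[[-0.2,0,0],[0,0,0],-1],[[-0.2,0,0],[0,0,0],-1],[[-0.2,0,0],[0,0,0],-1],[[-0.2,0,0],[0,0,0],-1],[[-0.2,0,0],[0,0,0],-1],[[-0.2,0,0],[0,0,0],-1],[[-0.1,0,0],[0,0,0],-1],[[0,0,0],[0,0,0],-1],[[0,0,0],[0,0,0],-1],[[0,0,0],[0,0,0],-1]]}}

```text
time_s: 8.63
ee_pos: [0.5164, -0.0477, 0.2278]
ee_rot: [-178.9, 89.9, 169.3]
wrist_force: [0.6, 0.3, -0.5]
opening: 0.0487
```

```bash
python3 -c "
from h import *
go([.5158,-.0467,.228])
d=snap('wrist','w6');snap('scene','s6');snap('side','d6')
a=cv2.imread('pics/w6.png')
b=cv2.imread('pics/s6.png')[100:270,210:410];c=cv2.imread('pics/d6.png')[140:310,240:440]
bc=cv2.resize(np.hstack([b,c]),(800,340),interpolation=cv2.INTER_CUBIC)
cv2.imwrite('pics/c6.png',np.vstack([cv2.resize(a[160:],(800,260)),bc]))
"
```

```text
tcp [ 0.5164 -0.0477  0.2278] x [-9.e-04  2.e-04 -1.e+00] y [ 0.2043  0.9789 -0.    ] z [ 9.789e-01 -2.043e-01 -9.000e-04]
tool shift in shares [-0.004  0.017 -0.016] t 8.6333 F [ 0.57  0.34 -0.46] q [-10.4  18.8 101.    0.   60.3 -88.6] open 0.04871420883545222
```

View pics/c6.png

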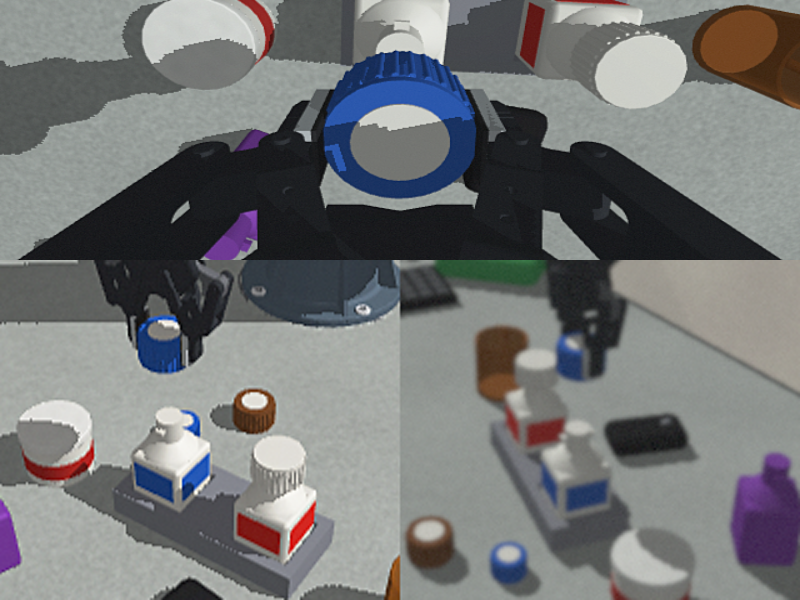

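The pictures show the cap held level above the open neck, the bottle seated in its well, and the other things in place.

```bash
python3 -c "
from h import *
print(r.hand_in())"
```

```text
the job is handed in; nothing more can be done
None
```

The bottle is open. The gripper is holding the blue cap level about 9 cm above the bottle's mouth, and I handed the job in at about 8.8 s of the 38 s allowed.

- **Press and twist:** I gripped the cap, pressed it about 7.5 mm (12 N) and turned it 91° anticlockwise.
- **Lift:** The wrist force was −0.7 N after the first small lift, which is just the cap's own weight, so it was free before I raised it further.
- **Last checks:** The tool is vertical to within 0.1° and about 1 mm to the side of the mouth. The gripper opening is steady at 48.7 mm, with an 80 N grip commanded.
- **Pictures:** The bottle is still seated in its well, and the white-capped bottle, tub, mug and mouse look undisturbed. I judged that by eye and did not measure their positions.

No check failed. The only disagreement was 2–3 mm between the first cap position from the fixed cameras and the wrist camera's. I used the wrist camera's, and the next view agreed with it.

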